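# Fit and lock the humidity cartridge of a microclimate case

## Robot

A 6-joint arm with a two-finger parallel gripper is mounted at the origin on the work surface. World frame = base frame: x ahead of the robot, y to its left, z up, the work surface at z = 0. Lengths are in m, angles in rad, forces in N, time in s.
With the tool pointing down it reaches from about 0.325 to 0.775 m from the base axis. Payload 5.5 kg.
Tool frame: the origin (TCP) lies between the finger pads; the fingertips stand 8 mm ahead of it and the grasp point (between the pads) lies 11 mm behind it (tcp_to_tips is the distance from the TCP to the fingertips, in m); z points along the fingers, y is the direction in which the jaws open and shut (so a half turn about z gives the same grasp; the last joint's range is limited). The gripper opens to 88 mm and grips with 3 to 60 N. Pads are 20 mm wide; open, the fingers measure 115 mm over their backs; the gripper's body (75 mm by 178 mm) begins 61 mm behind the grasp point.
Start: joints at [1.278, 0.091, 1.231, -0, 1.82, -0.057], TCP at [0.14, 0.583, 0.231] pointing down, gripper open.
Joint ranges: [-2.87, 2.87], [-0.86, 2.18], [0.17, 2.46], [-1.51, 4.65], [0.06, 2.69], [-2.65, 2.65]. Speed limits (rad/s): [2.57, 2.57, 3.01, 3.14, 3.14, 3.14].

## Interface

Orientations are given as a unit quaternion [w, x, y, z].
In Python, from bench import * gives the robot as it stands. Calls block until the motion is done:
- move_to(position, orientation): joint-space move of the TCP to a pose.
- move_l(position, speed=0.15, orientation=None): straight line of the TCP; orientation=None keeps the orientation; speed is the mean speed in m/s.
- movej(angles): joint-space move.
- gripper_open() and close(): open the fingers fully, or close them until they stop; the grip force is fixed at half the most.
- hold(seconds).
- inverse_kinematics(position, orientation): joint angles nearest the present ones, or None.
- state(): the state.
- get_image(name): name is "scene" or "top" or "wrist"; returns a dict with "frame" (400x640x3 uint8, blue, green, red), "depth" (400x640 float32, m along the optical axis (not along the pixel's ray), 0 where there is no reading), "camera_matrix" (3x3 intrinsics, pixels), "view" (4x4, takes a point from world to camera coordinates). Camera axes: x right, y up, looking along -z (the intrinsics and any distortion apply to the point x, -y, -z); pixel columns grow to the right and rows downward; lengths in m; the calibration is good to about 2 mm. A picture is of the moment at which its call begins.
A pose or a line that the arm cannot do raises IKError and nothing moves.
- job_done(): hands the job in, once; it reports no verdict.
The state is a dict: "time": time; "joint_pos": joint angles; "dq": joint speeds; "joint_torque": joint torques, N m; "ee_pos": TCP position; "ee_rot": TCP orientation; "ft_force": force on the tool from outside, world axes, zero at the start; "moment": the same for the moment, N m; "finger_gap": finger opening in m.
Only numpy, scipy, OpenCV 4.12 (cv2) and the standard library are available. Lean on these libraries where they do the work, as an engineer would, in place of code of your own. Each camera call takes 0.05 s, during which the arm holds its last target.

## Task

Plug the blue humidity cartridge into the socket of the grey microclimate case until its flange sits flush on the deck, then, with the red T-handled key, turn both captive screws clockwise to their stops so that their tabs lock over the flange (never touch the screws with the gripper itself). Finally stand the key upright on the cork mat again and leave the beaker, jar, bottle and mortar where they are.

Things in the scene. Friction and masses are not known exactly. Their poses are not given: they have to be found in the camera images.
- socket (a point): centre of the mouth of the rectangular socket hole in the case's flat front deck, 60 mm above the table. Hole 30 mm along this point's x by 40 mm along y, 36 mm deep; z up; thin black collar round it.
- case: fixed grey microclimate case, 240 mm (x) by 210 mm (y). Origin at the centre of its underside; the socket is at x = -50 mm, y = 0, screws a and b at x = -50 mm, y = +60 and -60 mm. Front half: flat deck 60 mm high. From x = 30 mm back: a clear glazed chamber with an aluminium rim, up to 132 mm above the table
- head_a: head of captive screw a. Origin on its vertical axis, 10 mm above the deck, at the underside of a steel disc 42 mm across, 4 mm thick. On it a brass bar for the key, 36 mm long (x), 10 mm wide (y), from z = 4 to 18 mm, centred on the axis. A steel tab 12 mm wide, level with the disc, reaches 38 mm from the axis along +x. z up. About 0.1 N m turns it
- head_b: turning head of captive screw b, at y = -60 mm from the socket; the same as head_a.
- screw_a (a joint): angle of screw a in rad: 0 = tab fully away from the cartridge, grows as it is turned clockwise seen from above, 1.57 = stop, tab pointing at the socket's centre, over the cartridge's flange (locked). Starts unlocked, somewhere from 0 to 0.5.
- screw_b (a joint): angle of screw b, the same meaning.
- cartridge: loose humidity cartridge, 72 mm high, 0.15 kg, standing on its plug on the white mat. Origin at the centre of the plug's underside, z up. Black plug 26 (x) by 36 (y) mm, 30 mm long, its lowest 3 mm slimmer by 4 mm; blue flange 44 (x) by 60 (y) mm, z = 30 to 38 mm; blue grip block 20 (x) by 32 (y) mm, z = 38 to 72 mm. It fits either way round
- cartridge_flange (a point): centre of the underside of the cartridge's flange, 30 mm above its origin; its axes are the cartridge's.
- key: loose T-handled key, 120 mm high, 0.18 kg, upright on the cork mat. Origin at the centre of its foot, z up. Foot: two steel cheeks, 40 mm long (x), 43 mm over both (y), with a slot between, 15 mm wide (y), 18 mm high, open at both ends: it drops over a screw's bar. Disc 43 mm across, z = 18 to 34 mm; 14 mm shank; red cross bar 70 (x, along the slot) by 18 (y) by 24 mm, centred at z = 108 mm
- cork_mat: fixed cork mat 140 mm (x) by 180 mm (y), 4 mm thick, flat on the table, left or right of the case. Origin at the centre of its underside. The key's place; the beaker stands on it too, near its +y end.
- white_mat: fixed white plastic mat of the same size, on the other side. The cartridge starts on it; the jar stands on it near its +y end.
- beaker: bystander: open glass beaker, 54 mm across, 70 mm high, on the cork mat. Origin at the centre of its underside.
- jar: bystander: closed amber jar, 48 mm across, 50 mm high, on the white mat. Origin at the centre of its underside.
- bottle: bystander: amber bottle, 60 mm across, 150 mm high, standing beyond one of the mats. Origin at the centre of its underside.
- mortar: bystander: white ceramic mortar, 124 mm across, 65 mm high, with its pestle fixed in it leaning to +x (top 90 mm high), beyond the other mat. Origin at the centre of its underside.
Not all that is in view belongs to the job. There is more than one size of the cork_mat; the job needs the smaller.

How it is judged:
By the outcome, as a careful person would: the job done as asked, in the order asked, and still so for the second after the job is handed in, with the robot touching nothing.
It also fails if it takes over 72 s, if anything falls off the work surface, if the arm or the gripper's body presses on something with over 40 N, if the wrist force passes 120 N, or if a joint passes its speed limit or range.

## Working session

There is one attempt and no reset: what is moved stays moved. The work goes in short steps, each a Python script; the robot and the scene stay as the last script left them, time stands still between calls to the robot, and variables do not carry over. Pictures are saved under pics/ and viewed, and the job is handed in when it is done.

```bash
ls; mkdir -p pics; cat > h.py <<'E'
from bench import *
import numpy as np, cv2
def pix2w(im,u,v,z=None,d=None):
    K=np.array(im["camera_matrix"]);V=np.array(im["view"]);C=np.linalg.inv(V)
    r=np.array([(u-K[0,2])/K[0,0],-(v-K[1,2])/K[1,1],-1.0])
    if z is None:
        if d is None: d=im["depth"][int(round(v)),int(round(u))]
        return (C@np.append(r*d,1))[:3]
    rw=C[:3,:3]@r;o=C[:3,3]
    return o+rw*(z-o[2])/rw[2]
def w2pix(im,p):
    K=np.array(im["camera_matrix"]);V=np.array(im["view"])
    c=V@np.append(p,1);return np.array([K[0,0]*c[0]/-c[2]+K[0,2],K[1,1]*-c[1]/-c[2]+K[1,2]])
E
python3 - <<'E'
from h import *
import pickle
for n in ("scene","top","wrist"):
    im=get_image(n);cv2.imwrite(f"pics/{n}0.png",im["frame"]);pickle.dump(im,open(f"{n}0.pkl","wb"))
    print(n,im.keys(),np.round(im["view"],3).tolist(),np.round(im["camera_matrix"],1).tolist())
print(state())
E
```

```text
pics
scene dict_keys(['frame', 'depth', 'camera_matrix', 'view']) [[-0.612, 0.791, 0.014, 0.236], [-0.465, -0.374, 0.803, 0.153], [0.64, 0.485, 0.596, -1.374], [0.0, 0.0, 0.0, 1.0]] [[389.8, 0.0, 316.0], [0.0, 389.8, 200.1], [0.0, 0.0, 1.0]]
top dict_keys(['frame', 'depth', 'camera_matrix', 'view']) [[-0.021, -1.0, -0.01, 0.04], [0.991, -0.022, 0.132, -0.453], [-0.133, -0.007, 0.991, -1.086], [0.0, 0.0, 0.0, 1.0]] [[403.5, 0.0, 321.7], [0.0, 403.5, 203.0], [0.0, 0.0, 1.0]]
wrist dict_keys(['frame', 'depth', 'camera_matrix', 'view']) [[0.234, 0.972, -0.002, -0.598], [-0.934, 0.224, -0.278, 0.034], [-0.27, 0.067, 0.96, -0.39], [0.0, 0.0, 0.0, 1.0]] [[330.5, 0.0, 325.7], [0.0, 330.5, 205.5], [0.0, 0.0, 1.0]]
{'time': 0.15, 'joint_pos': array([ 1.27825654e+00,  9.17081511e-02,  1.23163375e+00, -1.73624662e-05,
        1.81980607e+00, -5.66974509e-02]), 'dq': array([-0.00162089, -0.0014786 , -0.00413862,  0.00161388,  0.00282276,
        0.00020418]), 'joint_torque': array([ 7.21312917e-04, -4.47048891e+01, -4.06906664e+01,  6.98314235e-02,
        2.75187171e-02, -1.13851102e-04]), 'ee_pos': array([0.14013889, 0.58317618, 0.22973948]), 'ee_rot': array([-1.26817278e-04,  1.17650148e-01,  9.93054801e-01, -7.67293619e-04]), 'ft_force': array([0.21954892, 0.8516824 , 0.18747557]), 'moment': array([-0.02670825, -0.01579016, -0.01185716]), 'finger_gap': 0.08792279284821111}
```

View pics/top0.png

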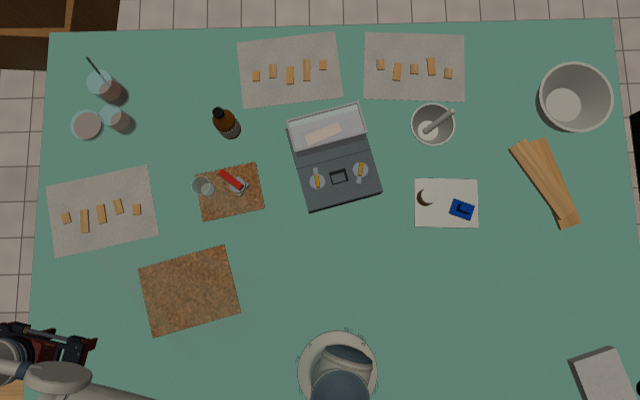

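View pics/scene0.png

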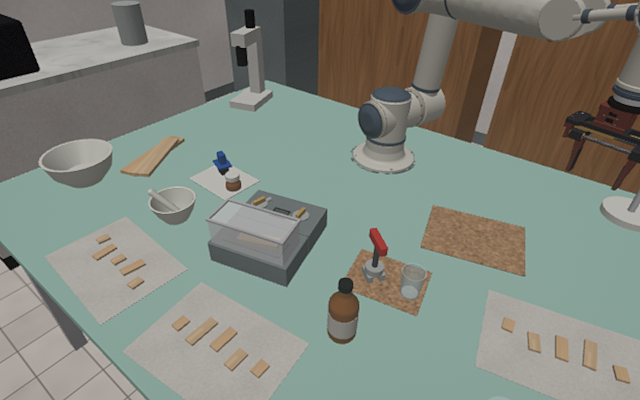

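View pics/wrist0.png

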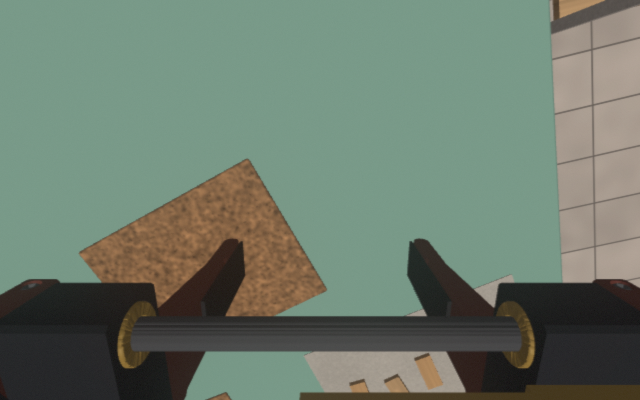

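Two cork mats in the top view: the large empty one at (190,290), and the smaller at (230,192), which carries the key and beaker. The smaller is the one the job needs. I'll confirm it in enlarged crops.

```bash
python3 - <<'E'
import cv2
a=cv2.imread("pics/top0.png")
cv2.imwrite("pics/c1.png",cv2.resize(a[95:225,185:395],(798,494),interpolation=cv2.INTER_CUBIC)) 
cv2.imwrite("pics/c2.png",cv2.resize(a[165:235,405:490],(680,560),interpolation=cv2.INTER_CUBIC))
E
python3 - <<'E'
import sys;sys.path.insert(0,'.')
from h import *
import pickle
im=pickle.load(open("top0.pkl","rb"))
for n,c,z in (("big",[(138,267),(224,246),(240,313),(155,335)],.004),("small",[(196,172),(257,163),(264,209),(203,220)],.004),("white",[(415,179),(478,180),(478,228),(414,227)],.004)):
    P=np.array([pix2w(im,u,v,z) for u,v in c]);print(n,P[:,:2].round(3).tolist(),P.mean(0).round(3),[round(np.linalg.norm(P[i]-P[(i+1)%4]),3) for i in range(4)])
E
```

```text
big [[0.288, 0.546], [0.342, 0.306], [0.158, 0.26], [0.104, 0.492]] [0.223 0.401 0.004] [np.float64(0.245), np.float64(0.189), np.float64(0.238), np.float64(0.192)]
small [[0.555, 0.389], [0.577, 0.214], [0.443, 0.194], [0.416, 0.367]] [0.498 0.291 0.004] [np.float64(0.177), np.float64(0.135), np.float64(0.175), np.float64(0.141)]
white [[0.52, -0.237], [0.513, -0.415], [0.377, -0.405], [0.383, -0.227]] [ 0.448 -0.321  0.004] [np.float64(0.179), np.float64(0.137), np.float64(0.179), np.float64(0.137)]
```

View pics/c1.png

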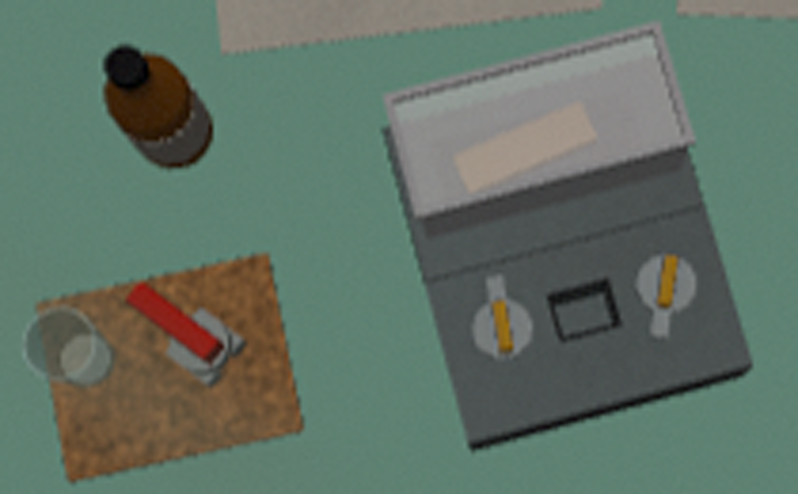

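View pics/c2.png

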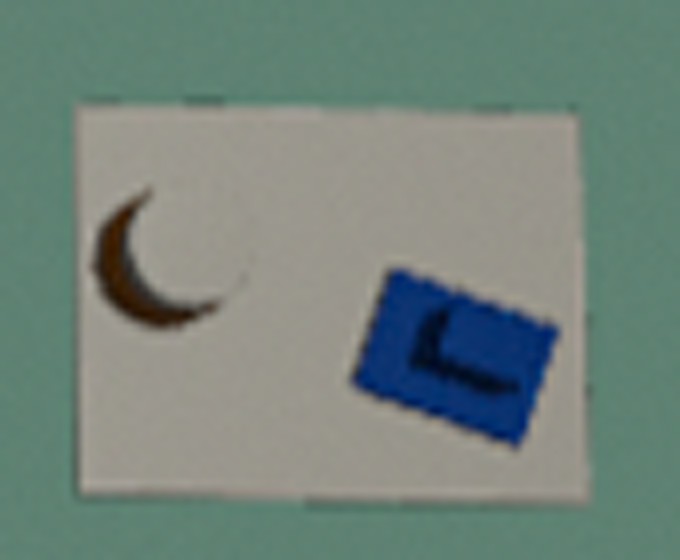

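```bash
python3 - <<'E'
from h import *
import pickle
im=pickle.load(open("top0.pkl","rb"))
f=lambda x,y,z:pix2w(im,185+x/3.8,95+y/3.8,z)
g=lambda x,y,z:pix2w(im,405+x/8,165+y/8,z)
print("head a",f(503,328,.074),"b",f(667,284,.074))
print("bars a",f(497,302,.088),f(508,350,.088)," b",f(671,257,.088),f(663,304,.088))
print("socket",np.mean([f(548,296,.06),f(605,280,.06),f(618,324,.06),f(563,341,.06)],0))
print("tabs",f(495,279,.072),f(660,333,.072))
print("deck front edge",f(470,445,.06),f(750,368,.06))
print("key bar ends",f(139,292,.120),f(212,353,.120),"beaker top",f(60,345,.074))
print("jar",g(190,250,.054))
P=[g(390,268,.042),g(558,325,.042),g(518,447,.042),g(352,383,.042)];print("cart",np.round(P,4).tolist(),np.mean(P,0))
V=np.array(pickle.load(open("wrist0.pkl","rb"))["view"]);C=np.linalg.inv(V);print("cam",C[:3,3]); s=state()
from scipy.spatial.transform import Rotation as R
q=s["ee_rot"];Rt=R.from_quat(np.roll(q,-1)).as_matrix();print("cam in tool",Rt.T@(C[:3,3]-s["ee_pos"]));print((Rt.T@C[:3,:3]).round(3), (Rt).round(3))
E
```

```text
head a [0.50627274 0.04024254 0.074     ] b [ 0.53519497 -0.07615772  0.074     ]
bars a [0.5221201  0.04382274 0.088     ] [0.48804764 0.03683702 0.088     ]  b [ 0.55133007 -0.07830055  0.088     ] [ 0.51804894 -0.07160803  0.088     ]
socket [ 0.52052086 -0.01725242  0.06      ]
tabs [0.54205321 0.04525803 0.072     ] [ 0.50054983 -0.07023444  0.072     ]
deck front edge [0.42549034 0.06542355 0.06      ] [ 0.47607672 -0.13424431  0.06      ]
key bar ends [0.52798326 0.28554319 0.12      ] [0.48494457 0.23575628 0.12      ] beaker top [0.50121874 0.35285548 0.074     ]
jar [ 0.46213997 -0.259859    0.054     ]
cart [[0.4561, -0.3307, 0.042], [0.4353, -0.3864, 0.042], [0.394, -0.37, 0.042], [0.417, -0.3153, 0.042]] [ 0.42560244 -0.3506164   0.042     ]
cam [0.06647194 0.59997877 0.38348507]
cam in tool [ 0.07556478 -0.00111491 -0.15373866]
[[-0.     0.96   0.278]
 [ 1.    -0.     0.   ]
 [ 0.     0.278 -0.96 ]] [[-0.972  0.234 -0.   ]
 [ 0.234  0.972 -0.001]
 [ 0.    -0.002 -1.   ]]
```

```bash
cat >> h.py <<'E'
from scipy.spatial.transform import Rotation as R
def ori(psi_deg):
    p=np.radians(psi_deg);c,s=np.cos(p),np.sin(p)
    M=np.array([[c,s,0],[s,-c,0],[0,0,-1]]);q=R.from_matrix(M).as_quat();return [q[3],q[0],q[1],q[2]]
def st(tag=""):
    s=state();print(tag,"t",round(s["time"],2),"p",s["ee_pos"].round(4),"q6",s["joint_pos"].round(3)[5],"F",s["ft_force"].round(1),"M",s["moment"].round(2),"gap",round(s["finger_gap"],4));return s
def snap(n,name="wrist"):
    import pickle
    im=get_image(name);cv2.imwrite(f"pics/{n}.png",im["frame"]);pickle.dump(im,open(n+".pkl","wb"));return im
E
python3 - <<'E'
from h import *
st()
move_to([.506,.26,.25],ori(229));st();snap("wk1")
move_to([.50,-.017,.25],ori(104));st();snap("ws1")
move_to([.4256,-.3506,.17],ori(69.5));st();snap("wc1")
E
```

```text
t 0.15 p [0.1401 0.5832 0.2297] q6 -0.057 F [0.2 0.9 0.2] M [-0.03 -0.02 -0.01] gap 0.0879
 t 1.93 p [0.5057 0.2606 0.2499] q6 -2.01 F [-0.6  0.5  0.9] M [ 0.02 -0.02  0.04] gap 0.0881
 t 3.45 p [ 0.5001 -0.0164  0.25  ] q6 -0.347 F [ 0.4 -0.2  0.3] M [-0.09  0.03  0.03] gap 0.0881
 t 4.82 p [ 0.4263 -0.3498  0.1705] q6 -0.393 F [0.5 0.1 0.3] M [-0.03  0.1   0.  ] gap 0.0875
```

View pics/wk1.png

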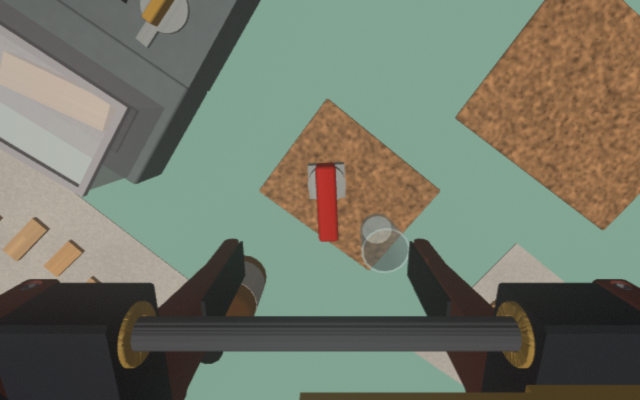

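View pics/ws1.png

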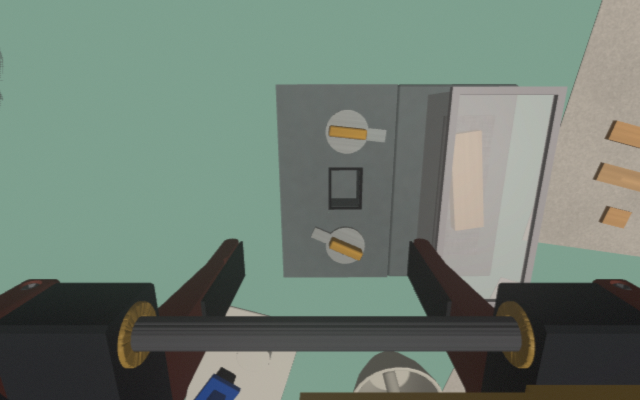

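View pics/wc1.png

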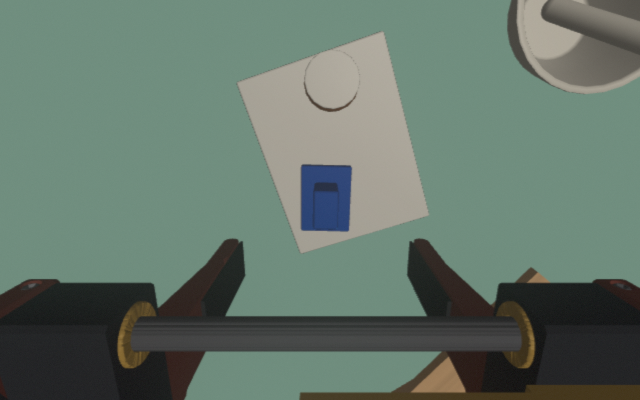

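wk1: key bar (316–338,165–242), beaker (385,248). ws1: socket collar (345,188), screw heads (347,132) and (345,245). wc1: blue flange (301–351,164–231). Next I'll measure these in enlarged crops.

```bash
python3 - <<'E'
import cv2
a=cv2.imread("pics/wc1.png");cv2.imwrite("pics/wc1c.png",cv2.resize(a[155:240,285:365],(640,680)[0:2] and (560,595),interpolation=cv2.INTER_CUBIC))
a=cv2.imread("pics/ws1.png");cv2.imwrite("pics/ws1c.png",cv2.resize(a[80:285,270:410],(700*140//205+0,700)[0:2] and (409,600),interpolation=cv2.INTER_CUBIC))
cv2.imwrite("pics/ws1d.png",cv2.resize(a[155:220,310:380],(630,585),interpolation=cv2.INTER_CUBIC))
a=cv2.imread("pics/wk1.png");cv2.imwrite("pics/wk1c.png",cv2.resize(a[155:250,290:360],(420,570),interpolation=cv2.INTER_CUBIC))
E
```

```text
(no output)
```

View pics/wc1c.png

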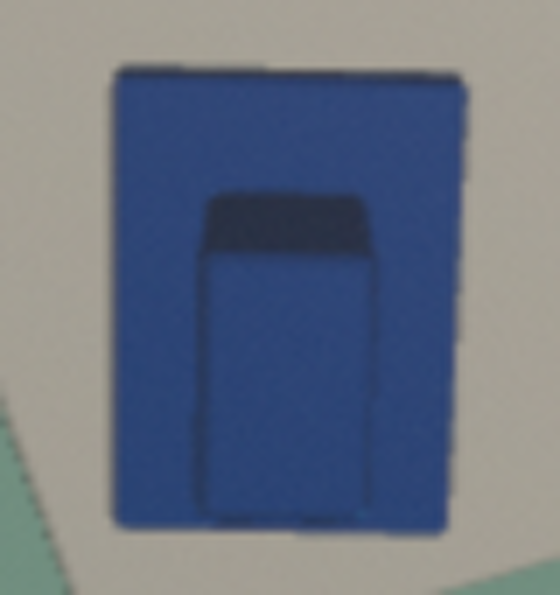

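View pics/ws1d.png

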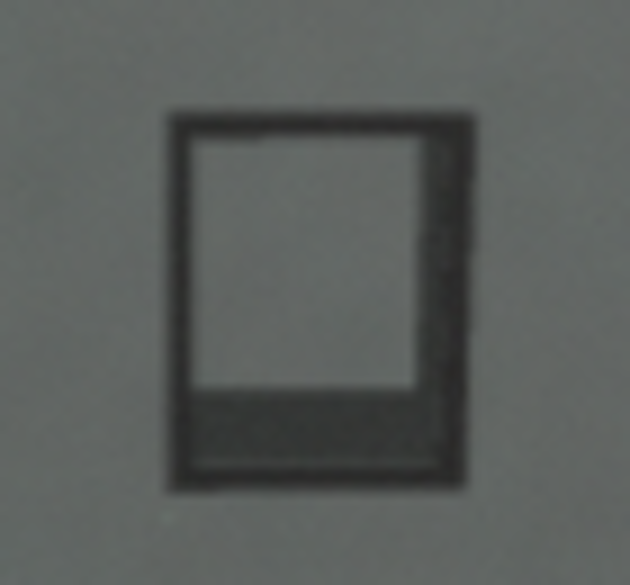

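View pics/wk1c.png

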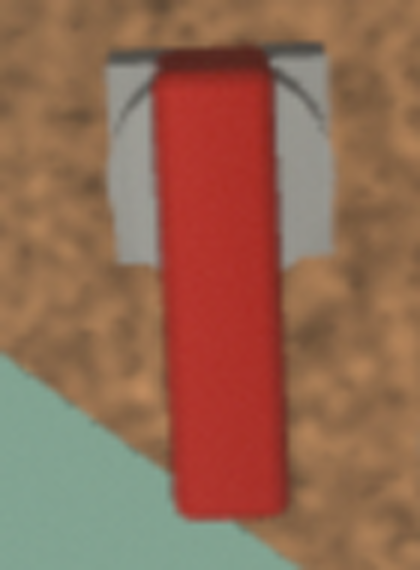

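View pics/ws1c.png

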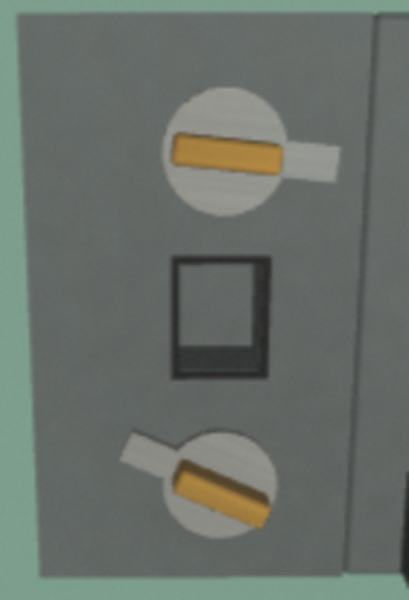

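```bash
python3 - <<'E'
from h import *
import pickle
def F(n,x0,y0,s):
    im=pickle.load(open(n+".pkl","rb"));return lambda x,y,z:pix2w(im,x0+(x+.5)/s-.5,y0+(y+.5)/s-.5,z)
def rect(P,l):
    P=np.array(P);c=P.mean(0);print(l,"c",c.round(4),"sides",[round(float(np.linalg.norm(P[i]-P[(i+1)%4])),4) for i in range(4)],"dirs",[round(float(np.degrees(np.arctan2(*(P[(i+1)%4]-P[i])[1::-1]))),1) for i in range(4)])
f=F("ws1",310,155,9)
rect([f(170,115,.061),f(474,115,.061),f(464,488,.061),f(170,490,.061)],"collar")
# inner far-edge
f=F("ws1",270,80,600/205)
rect([f(174,133,.088),f(284,144,.088),f(281,175,.088),f(171,165,.088)],"barA")
rect([f(187,460,.088),f(270,495,.088),f(263,528,.088),f(174,489,.088)],"barB")
# disc centres
print("discA",f(225,151.5,.074),"discB",f(220,485,.074))
f=F("wc1",285,155,7)
rect([f(114,72,.042),f(466,77,.042),f(446,532,.042),f(116,527,.042)],"flange")
rect([f(203,254,.076),f(374,256,.076),f(366,518,.076),f(200,515,.076)],"grip")
f=F("wk1",290,155,6)
rect([f(154,72,.124),f(273,72,.124),f(287,517,.124),f(176,518,.124)],"keybar")
rect([f(107,55,.022),f(323,47,.022),f(333,255,.022),f(118,264,.022)],"foot")
im=pickle.load(open("ws1.pkl","rb"))
print("deck z",pix2w(im,300,188)[2],pix2w(im,345,180))
im=pickle.load(open("wc1.pkl","rb"));print("grip top",pix2w(im,326,210)[2], "flange",pix2w(im,308,200)[2])
im=pickle.load(open("wk1.pkl","rb"));print("keytop",pix2w(im,327,200)[2])
E
```

```text
collar c [ 0.5216 -0.0168  0.061 ] sides [0.0353, 0.0452, 0.0354, 0.0455] dirs [14.1, -75.7, -165.5, 104.2]
barA c [0.5067 0.0415 0.088 ] sides [0.0352, 0.0097, 0.0355, 0.01] dirs [8.5, -79.6, -171.0, 98.8]
barB c [ 0.536  -0.0719  0.088 ] sides [0.0323, 0.0129, 0.0352, 0.0118] dirs [-10.1, -85.3, 168.8, 81.7]
discA [0.50673491 0.04148965 0.074     ] discB [ 0.53622118 -0.07480305  0.074     ]
flange c [ 0.4269 -0.3503  0.042 ] sides [0.0432, 0.0595, 0.0429, 0.0594] dirs [-21.2, -111.7, 158.6, 68.6]
grip c [ 0.4269 -0.3505  0.076 ] sides [0.0189, 0.0307, 0.0189, 0.0306] dirs [-21.1, -111.5, 158.5, 68.4]
keybar c [0.5083 0.2631 0.124 ] sides [0.0169, 0.068, 0.0168, 0.0681] dirs [139.0, 51.3, -40.4, -128.7]
foot c [0.5083 0.2627 0.022 ] sides [0.0418, 0.0416, 0.0429, 0.0419] dirs [141.1, 52.6, -38.5, -128.9]
deck z 0.05890222230445763 [ 0.52337011 -0.01509236  0.02272626]
grip top 0.07711773711824862 flange 0.04271890570831782
keytop 0.12413716333419644
```

```bash
python3 - <<'E'
from h import *
c=[.4269,-.3504]
move_l([*c,.10],0.2,ori(68.7))
move_l([*c,.054],0.1);st()
close();st("closed")
move_l([*c,.15],0.15);hold(.2);st("up")
snap("wc2")
E
```

```text
t 5.97 p [ 0.4271 -0.3506  0.0545] q6 -0.377 F [ 0.1 -0.2  0.6] M [-0.1   0.09 -0.  ] gap 0.088
closed t 7.03 p [ 0.4269 -0.3504  0.0539] q6 -0.377 F [-0.4  0.8 -0.5] M [-0.11  0.08  0.02] gap 0.0197
up t 8.02 p [ 0.4265 -0.35    0.1485] q6 -0.377 F [ 0.3 -0.4 -1.5] M [-0.08  0.06 -0.01] gap 0.0199
```

```bash
python3 - <<'E'
import cv2
a=cv2.imread("pics/wc2.png");cv2.imwrite("pics/wc2c.png",cv2.resize(a[200:400,230:430],(600,600),interpolation=cv2.INTER_CUBIC))
E
```

```text
(no output)
```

View pics/wc2c.png

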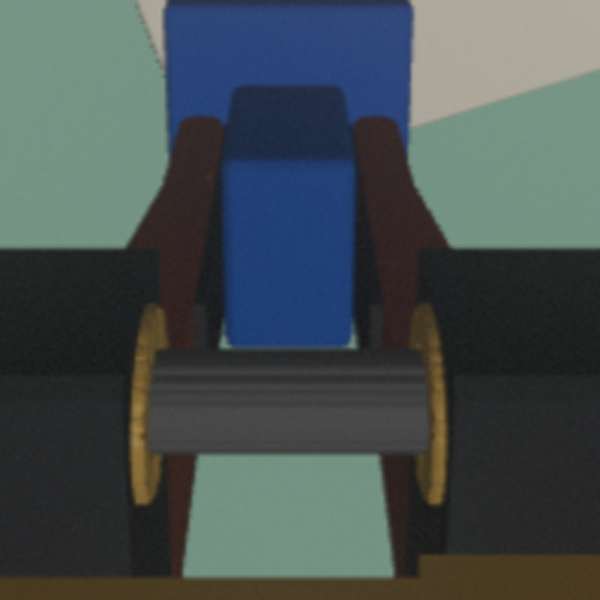

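```bash
python3 - <<'E'
from h import *
import pickle
im=pickle.load(open("wc2.pkl","rb"));s=state()
p=s["ee_pos"];M=R.from_quat(np.roll(s["ee_rot"],-1)).as_matrix()
f=lambda x,y,dz:(M.T@(pix2w(im,230+(x+.5)/3-.5,200+(y+.5)/3-.5,p[2]+dz)-p)*1000).round(2)
for q in [(221,160),(355,160),(350,345),(229,345)]: print(f(*q,.022))
for q in [(166,6),(411,5)]: print("fl",f(*q,-.012))
M1=R.from_quat(np.roll(ori(68.7),-1)).as_matrix()
E
```

```text
[ 15.76  -8.9  -21.97]
[ 15.77  10.42 -22.01]
[-14.91  10.23 -22.03]
[-14.93  -8.26 -22.  ]
fl [ 29.38 -20.39  12.06]
fl [29.57 22.07 11.98]
```

```bash
python3 - <<'E'
from h import *
c=[.5209,-.0174]
move_to([*c,.165],ori(104.1));hold(.2);st("above")
move_l([*c,.118],0.1);hold(.1);st()
snap("wi1");snap("si1","scene")
E
```

```text
above t 9.57 p [ 0.5209 -0.0185  0.1649] q6 -0.345 F [ 0.2 -0.3 -1.7] M [-0.1   0.   -0.03] gap 0.02
 t 10.29 p [ 0.5214 -0.0175  0.119 ] q6 -0.345 F [ 0.5  0.3 -1.3] M [-0.06  0.02  0.  ] gap 0.0198
```

```bash
python3 - <<'E'
import cv2
a=cv2.imread("pics/wi1.png");cv2.imwrite("pics/wi1c.png",cv2.resize(a[100:300,200:440],(720,600),interpolation=cv2.INTER_CUBIC))
E
```

```text
(no output)
```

View pics/wi1c.png

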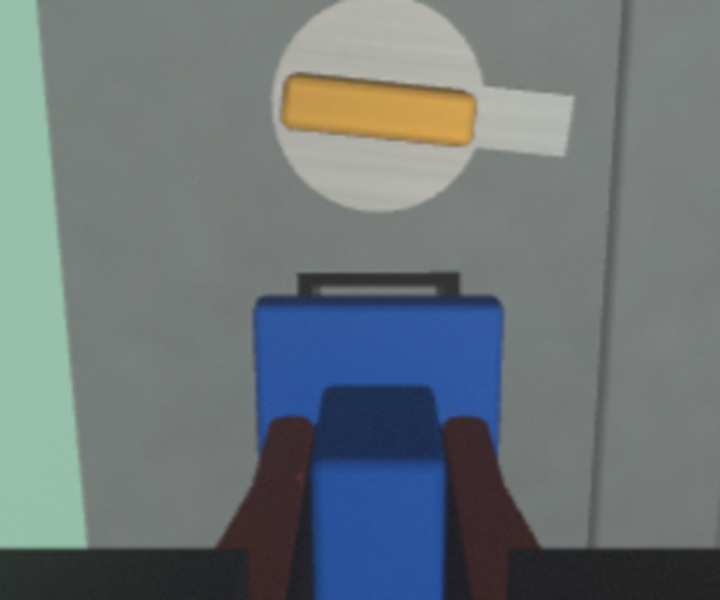

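The collar (columns 297–460) and the flange (254–502) both centre at column 378, so they are aligned. Inserting.

```bash
python3 - <<'E'
from h import *
c=[.5209,-.0174]
move_l([*c,.104],0.08)
s=st()
for z in (.094,.086,.082,.080):
    if s["ft_force"][2]>15: print("contact");break
    move_l([*c,z],0.06);s=st()
E
```

```text
t 10.72 p [ 0.5203 -0.0174  0.1028] q6 -0.345 F [ 0.4  0.4 -1.8] M [-0.08 -0.01  0.04] gap 0.0196
 t 11.03 p [ 0.5205 -0.0173  0.0933] q6 -0.345 F [ 0.5 -0.4 -2.1] M [-0.05 -0.   -0.07] gap 0.0197
 t 11.32 p [ 0.5206 -0.0174  0.0854] q6 -0.345 F [-0.4 -1.2 -1. ] M [-0.12  0.06 -0.  ] gap 0.0197
 t 11.57 p [ 0.5207 -0.0174  0.0817] q6 -0.345 F [ 0.2 -0.5 -2.3] M [-0.06  0.07 -0.07] gap 0.0197
 t 11.82 p [ 0.5209 -0.0174  0.08  ] q6 -0.345 F [-0.7 -0.5 -1.4] M [-0.07  0.08 -0.02] gap 0.0199
```

```bash
python3 - <<'E'
from h import *
c=[.5209,-.0174]
s=state()
for z in (.0793,.0786,.0779,.0772,.0765):
    if s["ft_force"][2]>6: print("contact");break
    move_l([*c,z],0.03);s=st()
gripper_open();st("open")
move_l([*c,.25],0.25);st()
snap("wi2");snap("si2","scene")
E
python3 - <<'E'
import cv2
a=cv2.imread("pics/si2.png");cv2.imwrite("pics/si2c.png",cv2.resize(a[150:290,180:360],(720,560),interpolation=cv2.INTER_CUBIC))
E
```

```text
t 12.07 p [ 0.521  -0.0174  0.0799] q6 -0.345 F [-2.6  0.8  3.5] M [-0.11  0.45 -0.  ] gap 0.0198
 t 12.32 p [ 0.521  -0.0174  0.0799] q6 -0.345 F [-3.2  2.   6.3] M [-0.05  0.75 -0.01] gap 0.0201
contact
open t 13.45 p [ 0.5209 -0.0174  0.0786] q6 -0.345 F [-0.5 -0.1  0.3] M [-0.05  0.06  0.01] gap 0.0876
 t 14.28 p [ 0.5206 -0.0174  0.2484] q6 -0.345 F [-0.3  0.  -1. ] M [-0.12  0.01 -0.06] gap 0.0877
```

View pics/wi2.png

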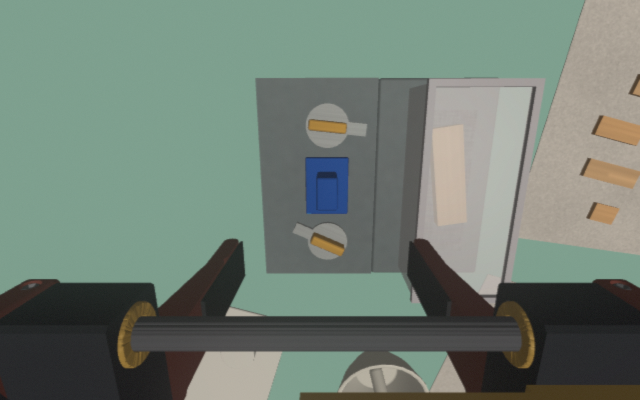

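View pics/si2c.png

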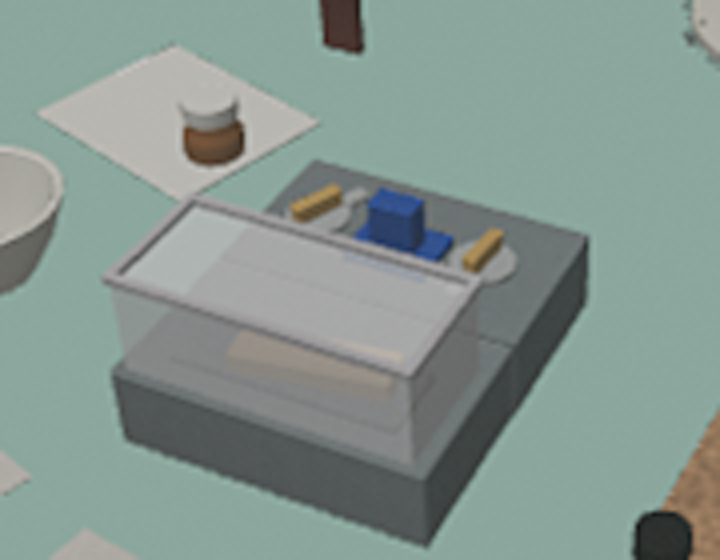

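```bash
python3 - <<'E'
from h import *
import pickle
im=pickle.load(open("wi2.pkl","rb"))
D=im["depth"]
def z(u0,u1,v0,v1): return np.median([pix2w(im,u,v)[2] for u in range(u0,u1) for v in range(v0,v1) if D[v,u]>0])
print("flange-deck", z(308,315,162,208)-z(275,300,162,208), z(340,346,162,208)-z(352,370,165,205), z(310,345,160,168)-z(275,300,160,168))
move_to([.5092,.2627,.20],ori(231.2))
move_l([.5092,.2627,.101],0.15);st()
close();st("closed")
move_l([.5092,.2627,.104],0.05);hold(.1);s=st("lift")
snap("wk2")
E
python3 - <<'E'
import cv2
a=cv2.imread("pics/wk2.png");cv2.imwrite("pics/wk2c.png",cv2.resize(a[120:320,200:440],(720,600),interpolation=cv2.INTER_CUBIC))
E
```

```text
flange-deck 0.00804308143507787 0.008056933478676753 0.008008875522036857
 t 16.7 p [0.5098 0.2628 0.1022] q6 -2.047 F [ 0.8 -0.4  0.2] M [ 0.09  0.03 -0.04] gap 0.0878
closed t 17.77 p [0.5091 0.2627 0.1008] q6 -2.047 F [-0.3  0.5 -0.8] M [0.11 0.04 0.02] gap 0.0178
lift t 18.12 p [0.5092 0.2626 0.1039] q6 -2.048 F [ 0.3  0.1 -3. ] M [ 0.1   0.07 -0.04] gap 0.0179
```

View pics/wk2c.png

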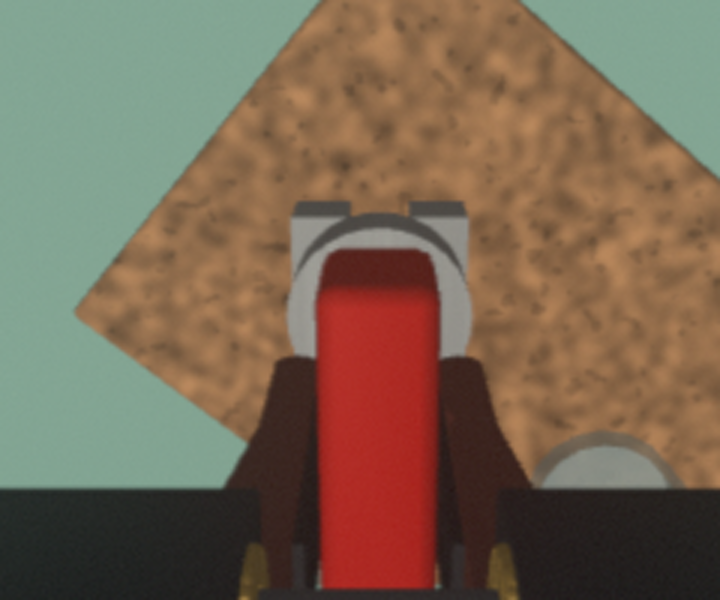

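```bash
python3 - <<'E'
from h import *
import pickle
im=pickle.load(open("wk2.pkl","rb"));s=state()
p=s["ee_pos"];M=R.from_quat(np.roll(s["ee_rot"],-1)).as_matrix()
f=lambda x,y,dz:(M.T@(pix2w(im,200+(x+.5)/3-.5,120+(y+.5)/3-.5,p[2]+dz)-p)*1000).round(2)
for q in [(293,202),(466,201),(349,202),(409,202)]: print("bottom",f(*q,-.097))
for q in [(292,216),(467,216)]: print("top",f(*q,-.079))
E
```

```text
bottom [ 19.25 -23.31  97.  ]
bottom [19.51 21.54 97.01]
bottom [19.25 -8.79 97.  ]
bottom [19.25  6.76 97.01]
top [ 19.92 -22.05  79.  ]
top [19.92 20.24 79.01]
```

```bash
python3 - <<'E'
from h import *
move_l([.5092,.2627,.24],0.25)
a=[.5063,.0408]
move_to([*a,.22],ori(188.6));move_l([*a,.190],0.1);hold(.15);st("above")
snap("wa1");snap("sa1","scene")
E
python3 - <<'E'
import cv2
a=cv2.imread("pics/wa1.png");cv2.imwrite("pics/wa1c.png",cv2.resize(a[80:280,200:440],(720,600),interpolation=cv2.INTER_CUBIC))
a=cv2.imread("pics/sa1.png");cv2.imwrite("pics/sa1c.png",cv2.resize(a[130:270,210:390],(720,560),interpolation=cv2.INTER_CUBIC))
E
```

```text
above t 20.36 p [0.5066 0.0411 0.1909] q6 -1.708 F [ 0.4 -0.5 -1.3] M [ 0.03  0.08 -0.03] gap 0.0177
```

View pics/wa1c.png

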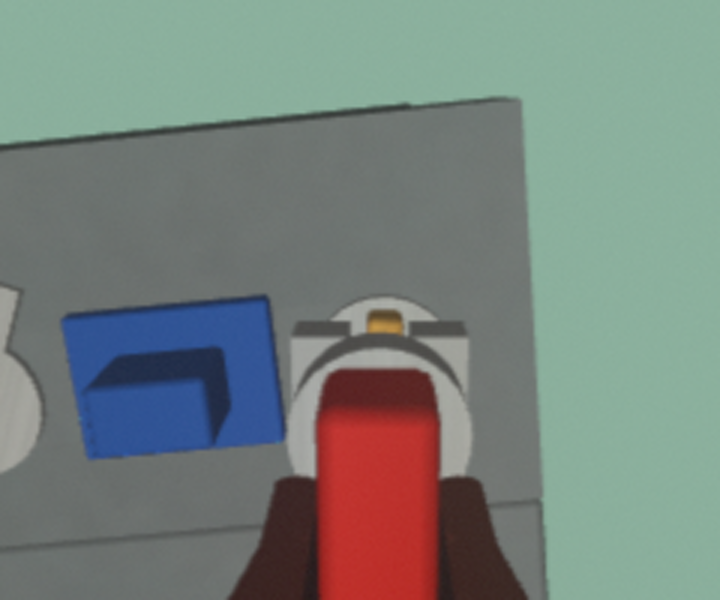

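View pics/sa1c.png

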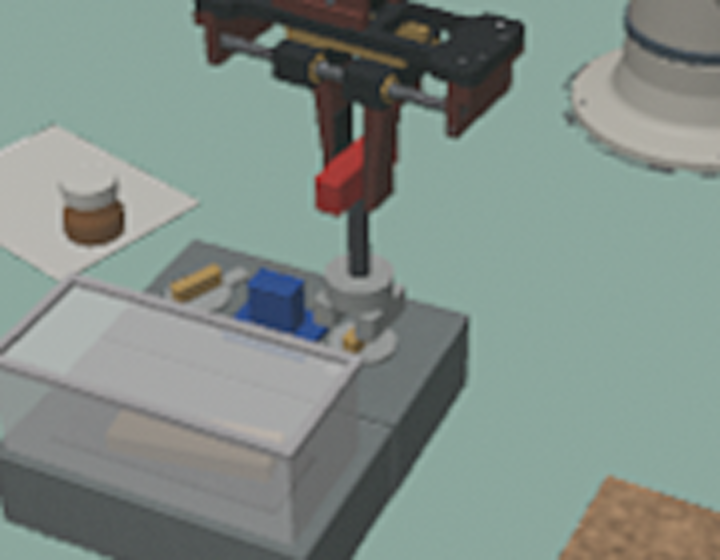

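```bash
python3 - <<'E'
from h import *
a=[.5061,.0420]
move_l([*a,.187],0.05);s=st()
for z in (.182,.178,.1745,.172,.1712):
    if s["ft_force"][2]>6: print("contact");break
    move_l([*a,z],0.05);s=st()
snap("wa2");snap("sa2","scene")
E
python3 - <<'E'
import cv2
a=cv2.imread("pics/wa2.png")[80:280,200:440]
b=cv2.imread("pics/sa2.png")[130:270,210:390]
cv2.imwrite("pics/a2.png",cv2.hconcat([cv2.resize(a,(400,333)),cv2.resize(b,(400,333),interpolation=cv2.INTER_CUBIC)]))
E
```

```text
t 20.71 p [0.506  0.042  0.1868] q6 -1.705 F [-0.6  0.4 -2. ] M [ 0.02 -0.03 -0.03] gap 0.018
 t 20.96 p [0.5059 0.042  0.1814] q6 -1.705 F [-0.  -0.4 -2. ] M [ 0.    0.02 -0.02] gap 0.0179
 t 21.21 p [0.5059 0.042  0.1776] q6 -1.705 F [-0.2 -0.9 -2.1] M [0.02 0.05 0.03] gap 0.0178
 t 21.46 p [0.506  0.042  0.1742] q6 -1.705 F [-0.6  0.3 -1.6] M [ 0.01  0.01 -0.02] gap 0.0179
 t 21.71 p [0.506  0.042  0.1718] q6 -1.705 F [ 0.1  0.5 -1.7] M [-0.01  0.02 -0.01] gap 0.0176
 t 21.96 p [0.5061 0.042  0.1712] q6 -1.705 F [ 0.1  0.7 -1.4] M [ 0.03 -0.01 -0.02] gap 0.0176
```

View pics/a2.png

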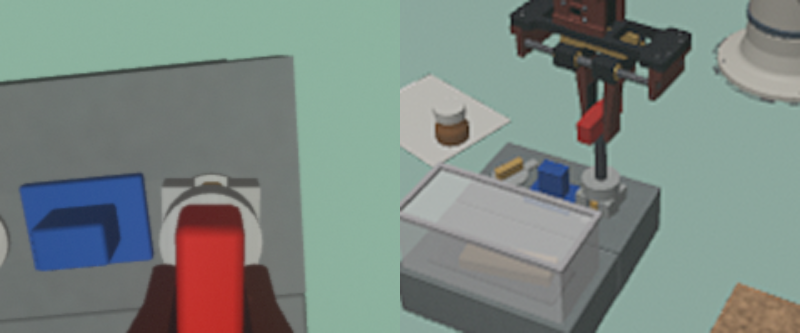

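```bash
cat >> h.py <<'E'
def turn(total,step=14,mlim=0.8):
    j0=np.array(state()["joint_pos"]);done=0
    while done<total-1e-6:
        d=min(step if total-done>26 else 4,total-done);done+=d
        j=j0.copy();j[5]+=np.radians(done);movej(j);hold(.05)
        s=state();print(round(done,1),"Mz",round(s["moment"][2],3),"F",s["ft_force"].round(1),"p",s["ee_pos"].round(4))
        if abs(s["moment"][2])>mlim: print("stop");break
    return done
E
python3 - <<'E'
from h import *
st();turn(97);st()
snap("wa3")
E
```

```text
t 22.06 p [0.5061 0.042  0.1712] q6 -1.705 F [ 0.3 -0.7 -2.1] M [ 0.04 -0.01 -0.04] gap 0.0178
14 Mz 0.078 F [-0.5 -0.9 -1.5] p [0.5061 0.042  0.1713]
28 Mz 0.021 F [ 0.7  1.7 -2.6] p [0.5062 0.042  0.1713]
42 Mz 0.015 F [ 0.1  0.6 -2.3] p [0.5062 0.042  0.1712]
56 Mz 0.025 F [ 0.5  1.3 -2.2] p [0.5062 0.0419 0.1713]
70 Mz 0.024 F [ 1.   0.3 -1.9] p [0.5062 0.0418 0.1713]
84 Mz -0.02 F [ 1.   1.2 -2.3] p [0.5061 0.0418 0.1712]
88 Mz 0.024 F [ 0.9  0.2 -2.2] p [0.5062 0.0419 0.1712]
92 Mz -0.024 F [ 0.3  0.8 -1.7] p [0.5061 0.0419 0.1712]
96 Mz 0.597 F [ 0.1 -0.1 -2.5] p [0.5061 0.0421 0.1712]
97 Mz 0.785 F [ 0.3  0.3 -2.7] p [0.5061 0.0421 0.1713]
 t 25.61 p [0.5061 0.0421 0.1713] q6 -0.013 F [ 0.3  0.3 -2.7] M [-0.07 -0.04  0.78] gap 0.018
```

View pics/wa3.png

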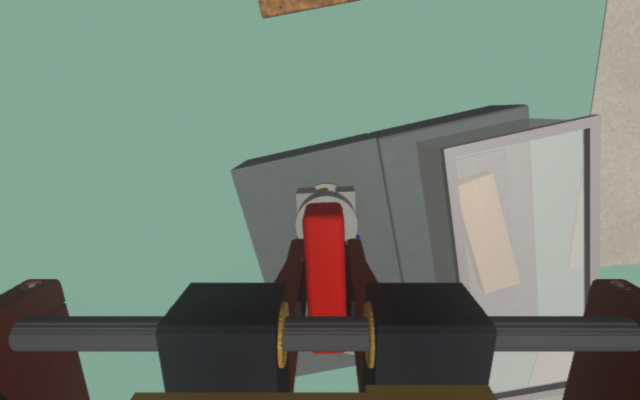

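```bash
python3 - <<'E'
from h import *
j=np.array(state()["joint_pos"]);j[5]-=np.radians(8.5);movej(j);hold(.1);s=st("relax")
p=s["ee_pos"]
move_l([.5061,.042,.225],0.15);st("lifted")
b=[.5353,-.0746]
move_to([*b,.225],ori(169.3));move_l([*b,.190],0.1);hold(.15);st("above b")
snap("wb1");snap("tb1","top")
E
python3 - <<'E'
import cv2
a=cv2.imread("pics/wb1.png");cv2.imwrite("pics/wb1c.png",cv2.resize(a[80:280,200:440],(720,600),interpolation=cv2.INTER_CUBIC))
E
```

```text
relax t 26.02 p [0.5061 0.0419 0.1713] q6 -0.158 F [ 1.3 -0.8 -2. ] M [-0.11  0.04  0.01] gap 0.0179
lifted t 26.53 p [0.5062 0.042  0.2247] q6 -0.161 F [-0.7 -0.9 -3.1] M [-0.11  0.05  0.03] gap 0.0181
above b t 28.47 p [ 0.5356 -0.0746  0.191 ] q6 -1.585 F [ 0.4 -1.1 -1.5] M [-0.05 -0.02 -0.05] gap 0.0175
```

View pics/wb1c.png

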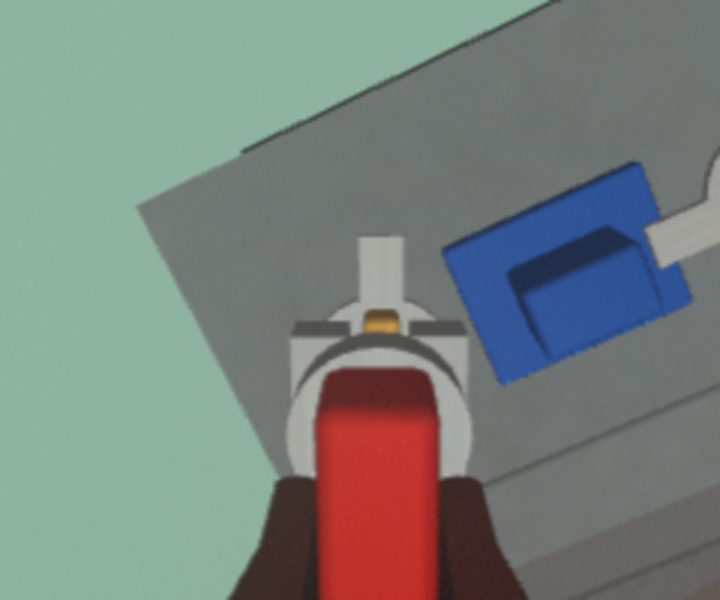

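View pics/wb1.png

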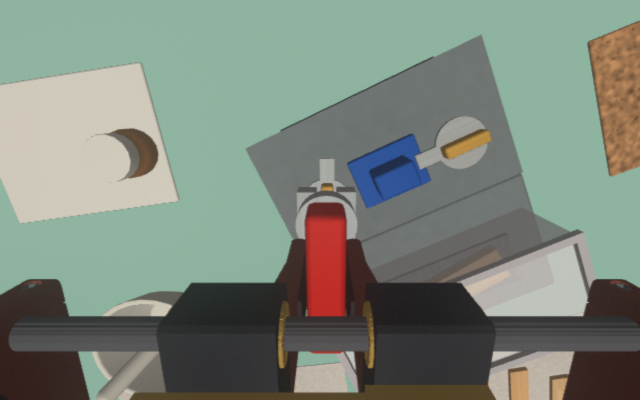

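Screw a's tab lies over the flange (460,162 to 418,160). Bar b is centred in the slot to within about 0.5 mm. Lowering the key onto b and turning it.

```bash
python3 - <<'E'
from h import *
b=[.5353,-.0743]
move_l([*b,.187],0.05);s=st()
for z in (.182,.178,.1745,.1713):
    if s["ft_force"][2]>6: print("contact");break
    move_l([*b,z],0.05);s=st()
else:
    turn(80,mlim=.7)
    j=np.array(state()["joint_pos"]);j[5]-=np.radians(8.5);movej(j);hold(.1);s=st("relax")
    move_l([*b,.24],0.15);st("lifted");snap("wb2")
E
```

```text
t 28.82 p [ 0.5352 -0.0743  0.1868] q6 -1.585 F [-0.1 -0.4 -2.6] M [ 0.03  0.01 -0.01] gap 0.0179
 t 29.07 p [ 0.535  -0.0743  0.1813] q6 -1.585 F [ 0.2 -0.2 -1.6] M [ 0.03 -0.   -0.  ] gap 0.0177
 t 29.32 p [ 0.5351 -0.0743  0.1776] q6 -1.585 F [ 0.2  0.5 -2.6] M [-0.04  0.04 -0.01] gap 0.0176
 t 29.57 p [ 0.5352 -0.0743  0.1742] q6 -1.585 F [ 0.1  0.2 -1.9] M [ 0.05 -0.02 -0.03] gap 0.0182
 t 29.82 p [ 0.5352 -0.0743  0.1711] q6 -1.585 F [-0.5 -0.7 -1.9] M [-0.02 -0.02  0.03] gap 0.018
14 Mz 0.042 F [ 1.   0.6 -0.6] p [ 0.5353 -0.0741  0.1712]
28 Mz 0.039 F [ 0.7  1.4 -2.6] p [ 0.5353 -0.0742  0.1711]
42 Mz -0.018 F [ 1.2  1.4 -2. ] p [ 0.5353 -0.0743  0.1711]
56 Mz -0.001 F [ 0.3  1.2 -1.4] p [ 0.5353 -0.0744  0.1711]
60 Mz 0.08 F [ 1.7  1.5 -2.2] p [ 0.5353 -0.0743  0.1711]
64 Mz 0.045 F [ 1.   2.1 -2.1] p [ 0.5353 -0.0743  0.1711]
68 Mz 0.054 F [ 1.9  1.1 -2.4] p [ 0.5353 -0.0743  0.1712]
72 Mz 0.027 F [ 1.9  0.8 -2.1] p [ 0.5353 -0.0743  0.1711]
76 Mz 0.491 F [ 1.1  0.7 -2. ] p [ 0.5352 -0.0743  0.1711]
80 Mz 0.886 F [ 1.   1.3 -1.9] p [ 0.5352 -0.0743  0.1712]
stop
relax t 33.55 p [ 0.5349 -0.0746  0.171 ] q6 -0.337 F [ 0.   0.6 -1.3] M [-0.04  0.03  0.01] gap 0.0179
lifted t 34.16 p [ 0.5352 -0.0743  0.2394] q6 -0.34 F [-0.   0.1 -1.9] M [-0.09  0.05 -0.  ] gap 0.0182
```

View pics/wb2.png

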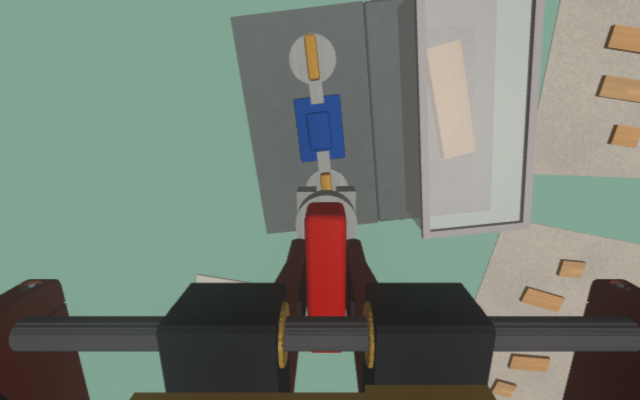

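```bash
python3 - <<'E'
from h import *
k=[.5092,.2627]
move_l([.5353,-.0743,.27],0.2)
move_to([*k,.25],ori(231.2))
move_l([*k,.115],0.15);move_l([*k,.1035],0.06);s=st()
for z in (.102,.1013,.1006,.1):
    if s["ft_force"][2]>2: print("contact");break
    move_l([*k,z],0.03);s=st()
gripper_open();hold(.2);st("open")
move_l([*k,.25],0.15);hold(.2);st()
snap("wf");snap("sf","scene");snap("tf","top")
E
```

```text
t 37.41 p [0.5089 0.2626 0.1029] q6 -2.047 F [-0.7  0.8 -1.1] M [0.06 0.04 0.02] gap 0.0179
 t 37.66 p [0.5092 0.2627 0.102 ] q6 -2.047 F [ 0.1 -0.6 -2.1] M [ 0.12  0.02 -0.02] gap 0.0175
 t 37.91 p [0.5092 0.2627 0.1013] q6 -2.048 F [-0.8 -0.4 -2.6] M [ 0.08 -0.   -0.02] gap 0.0177
 t 38.16 p [0.5093 0.2627 0.1009] q6 -2.047 F [-0.4  0.  -1.6] M [ 0.12  0.05 -0.05] gap 0.018
 t 38.41 p [0.5094 0.2628 0.1009] q6 -2.047 F [-1.5 -0.3  3.9] M [-0.06  0.38  0.06] gap 0.0179
open t 39.76 p [0.5092 0.2627 0.1   ] q6 -2.047 F [ 0.2 -0.5 -0.7] M [0.03 0.02 0.02] gap 0.0875
 t 41.11 p [0.5089 0.2626 0.2489] q6 -2.047 F [ 0.1 -0.2 -0.3] M [0.09 0.04 0.02] gap 0.0877
```

View pics/sf.png

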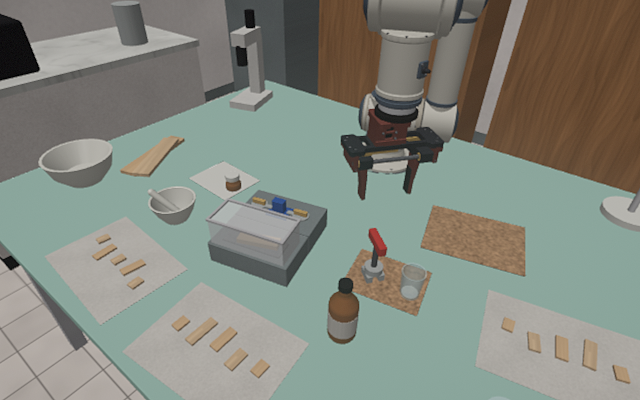

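View pics/wf.png

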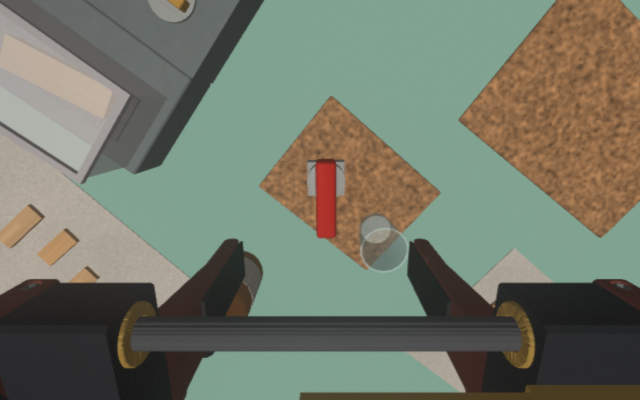

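The key stands upright on the small cork mat (wf: 327,200) and the bystanders are unmoved. I'll take one last look at the locks.

```bash
python3 - <<'E'
from h import *
move_to([.50,-.017,.25],ori(104));hold(.3);st();im=snap("wz")
cv2.imwrite("pics/wzc.png",cv2.resize(im["frame"][80:285,260:410],(439,600),interpolation=cv2.INTER_CUBIC))
E
```

```text
t 43.06 p [ 0.5001 -0.0167  0.2499] q6 -0.347 F [ 0.1 -0.4 -0.4] M [-0.06  0.08 -0.01] gap 0.0875
```

View pics/wzc.png

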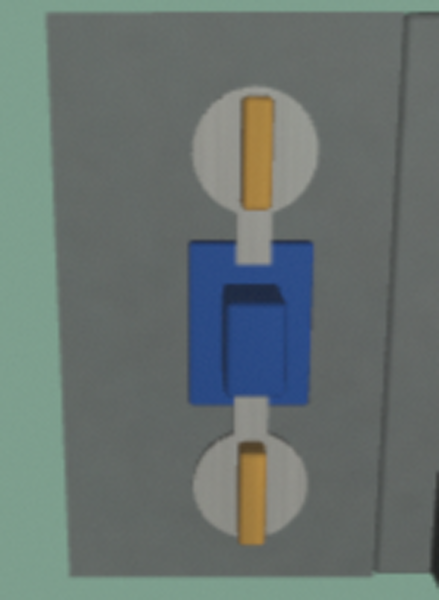

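Both tabs point straight at the cartridge, over the flange edges at (253,250) and (251,400). Handing in.

```bash
python3 -c "
from h import *
print(job_done())"
```

```text
the job is handed in; nothing more can be done
None
```

The job is done and handed in at about 43 s of the 72 s allowed.

- **Cartridge:** It is plugged in with its flange flush. Before locking, the depth image put the flange top 8.0 mm above the deck, which is the flange's own thickness. The flange met the deck at the expected height.
- **Screws:** I turned both clockwise with the key until the torque rose sharply at the stop (0.78 N m on a, 0.89 N m on b). The last picture shows both tabs pointing at the socket's centre, over the flange. The gripper never touched the screws.
- **Key:** It stands upright at its old place on the smaller cork mat.
- **Bystanders:** The beaker, jar, bottle and mortar look unmoved in the final pictures; I checked them by eye only.
- **Check that disagreed:** The wrist camera's sideways reading was about 1 mm out. I corrected for this from views taken with the part in the gripper, and nothing jammed.

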